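Fetch the ingot mould from behind the crucibles

TASK

The small iron mould stands at the back of the firebrick bay, behind the round and the square crucible: first move both crucibles on to the aluminium side tray, then set the mould upright in the middle of the round casting block, and only then put each crucible back upright in the bay on the very spot where it stood. Set everything down gently, without dropping or tipping it, and leave all the other things on the bench where they are.

Things in the scene. Friction and masses are not known exactly. Their poses are not given: they have to be found in the camera images.
- round_crucible: Loose round crucible of black graphite, an open cylinder 56 mm in diameter and 105 mm high (walls 6 mm), about 0.3 kg. Origin: centre of its underside; z up along its axis. It starts in one of the two front places of the bay; remember where, it must come back there. Grip it across near the rim (20 to 30 mm below), clear of the low walls.
- square_crucible: Loose square crucible of off-white alumina, an open box 46 x 46 mm and 105 mm high (walls 6 mm), about 0.3 kg. Origin: centre of its underside; z up, x and y normal to its side faces. It starts in the other front place of the bay; remember where (its yaw on return is free). Grip it across two faces 20 to 30 mm below the rim.
- mould: Loose small round ingot mould of dark iron, an open cup 50 mm in diameter and 40 mm high (walls 7 mm), about 0.3 kg. Origin: centre of its underside; z up. It starts behind the crucibles, on the middle line of the bay.
- bay: Fixed bay of buff firebrick, open to the robot: slab 200 (x) x 270 (y) x 20 mm; things stand on it, 20 mm above the bench. Low brick walls, tops 60 mm above the bench: back (x 70 to 100 mm) and sides (inner faces y +-105, x -52 to 68). Origin: centre of the underside, x to the back, z up. Flat dark stains mark the places: front x -17, y +-46 mm; mould x 30, y 0 (within some mm).
- tray: Fixed shallow aluminium tray, the side area, 220 (x) x 150 (y) mm, rim 14 mm high, walls and floor 4 mm. Origin: centre of its underside (the inner floor is 4 mm above it), z up. Stands left or right of the bay, the casting block on the other side. Empty; takes both crucibles in a row along x (say at x +50 and -50 mm).
- block: Fixed round firebrick casting block, 90 mm in diameter, 30 mm high, flat top. Origin: centre of its underside, z up. The mould is to stand on its top in the middle.
- button: Bystander, loose: small cast aluminium button, 28 mm in diameter and 16 mm high, in a rear corner of the bay. Origin: centre of its underside. Leave it.
- cup: Bystander, loose: open steel cup, 72 mm across the rim, 60 mm high, on the bench to the right of the bay. Origin: centre of its underside. Leave it.
- half_brick: Bystander, loose: half firebrick 64 x 114 mm and 50 mm high, on the bench to the left of the bay. Origin: centre of its underside. Leave it.
Mind the look-alikes: they are no part of the job. Leave any orange look-alike of the square_crucible alone. Leave any blue look-alike of the round_crucible alone.

How it is judged:
By the outcome, as a careful person would: the job done as asked, in the order asked, and still so for the second after the job is handed in, with the robot touching nothing.
It also fails if it takes over 136 s, if anything falls off the work surface, if the arm or the gripper's body presses on something with over 40 N, if the wrist force passes 120 N, or if a joint passes its speed limit or range.

ROBOT

A 6-joint arm with a two-finger parallel gripper is mounted at the origin on the work surface. World frame = base frame: x ahead of the robot, y to its left, z up, the work surface at z = 0. Lengths are in m, angles in degrees, forces in N, time in s.
With the tool pointing down it reaches from about 0.275 to 1 m from the base axis. Payload 8.4 kg.
Tool frame: the origin (TCP) lies midway between the tips of the shut fingers; the grasp point (between the pads) lies 19 mm behind it (env.pinch_z is the z of the grasp point in the tool frame, in m); z points along the fingers, y is the line along which they close (so a half turn about z gives the same grasp; the last joint's range is limited). The gripper opens to 85 mm and grips with 20 to 120 N. Pads are 22 mm wide; open, the fingers measure 114 mm over their backs; the gripper's body (76 mm by 85 mm) begins 54 mm behind the grasp point. The pads swing forward as they close: fully open they stand 13 mm farther back than shut.
Start: joints at [-68.835, 20.225, 93.587, -0, 66.188, -0.138], TCP at [0.227, -0.582, 0.231] pointing down, gripper open.
Joint ranges: [-150.9, 150.9], [-52.94, 120.26], [3.33, 152.33], [-74.26, 254.26], [0, 154.13], [-172.89, 172.89]. Speed limits (degrees/s): [127.2, 127.2, 159.86, 180, 180, 180].

INTERFACE

Orientations are given as a 3x3 rotation matrix whose columns are the frame's x, y, z axes.
In Python, from bench import monitor, vision, job, env gives the robot as it stands.
- The arm moves only by the tool step_arm, never from a script. Its argument "plan" is one flat list of numbers, 7 for each row, row after row: the shift along the tool's x, y, z in m, then the turn, a rotation vector about the tool's x, y, z in rad, then the finger opening in m, from 0 to 0.0854. In form: [tx, ty, tz, ax, ay, az, hand, tx, ty, tz, ax, ay, az, hand, ...]. A call has 1 to 12 rows; each row shifts and turns the commanded pose from where the row before left it, along the tool's axes as they then stand; what a row does not reach is not made up. A row lasts 1/12 s, in which the tool goes at most 41.7 mm and 7.16 degrees, less where a joint would pass 70% of its speed; a pose out of reach is approached as far as the arm can. A call is refused whole if a number of a shift passes 0.0417 or a number of a turn 0.125, either way. A call with a gripper value outside its range is refused whole. The fingers move at their own pace and stop on an object; "grip_force" is the grip in N (left out, the last holds). Time passes only in rows, so rows that do not move let the fingers close. It gives the time, the measured TCP pose, the force, the opening and the grip force at its end, in the units of the state.
- monitor.get_state(): the state, without advancing time (a new reading comes with each control period).
- vision.grab_frame(name): name is "side" or "top" or "wrist"; returns a dict with "frame" (420x560x3 uint8, red, green, blue), "range_z" (420x560 float32, m along the optical axis (not along the pixel's ray), 0 where there is no reading), "camera_matrix" (3x3 intrinsics, pixels), "k1" (the pictures are not rectified: a ray, as slopes to the right and down, at radius r is drawn at 1 + k1 r^2 times it, then the intrinsics apply), "R" (3x3) and "t" (3): a world point X has camera coordinates R X + t; the wrist camera has in their place "hand_eye" (4x4, takes a point from camera to tool coordinates, whose origin is the TCP and whose axes are the flange's). Camera axes: x right, y down, z forward; pixel columns grow to the right and rows downward; lengths in m; the calibration is good to about 2 mm. A picture is of the moment at which its call begins: read the wrist's pose just before it.
- job.finish_job(): hands the job in; it is judged then, once.
The state is a dict: "clock": time; "joint_pos": joint angles; "dq": joint speeds; "tau": joint torques, N m; "position": TCP position; "eef_rot": TCP orientation; "force": force on the tool from outside, world axes, zero at the start; "torque": the same for the moment, N m; "gripper_width": finger opening in m; "grasp_force": force on a finger pad.
Only numpy, scipy, OpenCV 4.12 (cv2) and the standard library are available. Lean on these libraries where they do the work, as an engineer would, in place of code of your own. Each camera call takes 0.05 s, during which the arm holds its last target. There are 200 camera calls.

## Working session

There is one attempt and no reset: what is moved stays moved. The work goes in short steps, Python scripts to look and compute and a tool call to move; the robot and the scene stay as the last step left them, time stands still between calls to the robot, and variables do not carry over. Pictures are saved under pics/ and viewed, at most 14 in all, crops included, and the job is handed in when it is done.

Besides the shell and the picture viewer there is one more tool, called after ">>>" as name(argument=value, ...) on one line, values as JSON. step_arm: Moves the arm, as the interface text tells. Its arguments: {"type":"object","properties":{"plan":{"type":"array"},"grip_force":{"type":"number"}},"required":["plan"]}

```bash
mkdir -p pics; ls; cat > h.py <<'E'
from bench import monitor, vision, job, env
import numpy as np, cv2
def grab(n):
    s=monitor.get_state(); f=vision.grab_frame(n)
    if 'hand_eye' in f:
        T=np.eye(4);T[:3,:3]=np.array(s['eef_rot']);T[:3,3]=s['position']
        T=T@np.array(f['hand_eye'])
    else:
        T=np.eye(4);R=np.array(f['R']);T[:3,:3]=R.T;T[:3,3]=-R.T@np.array(f['t'])
    f['T']=T
    return f
def rays(f,px):
    K=np.array(f['camera_matrix']);px=np.asarray(px,float).reshape(-1,1,2)
    u=cv2.undistortPoints(px,K,np.array([f['k1'],0,0,0,0.])).reshape(-1,2)
    return np.c_[u,np.ones(len(u))]
def plane(f,px,z):
    d=rays(f,px)@f['T'][:3,:3].T;o=f['T'][:3,3]
    return o+d*((z-o[2])/d[:,2])[:,None]
def cloud(f):
    h,w=f['range_z'].shape
    v,u=np.mgrid[:h,:w]
    p=rays(f,np.c_[u.ravel(),v.ravel()])*f['range_z'].reshape(-1,1)
    P=p@f['T'][:3,:3].T+f['T'][:3,3]
    P[f['range_z'].ravel()==0]=np.nan
    return P.reshape(h,w,3)
def save(f,n): cv2.imwrite('pics/'+n,f['frame'][:,:,::-1])
E
python3 - <<'E'
from h import *
for n in ['top','side']:
    f=grab(n);save(f,n+'0.png');np.savez(n+'0.npz',P=cloud(f),im=f['frame']);print(n,f['T'],f['k1'])
print(monitor.get_state(),env.pinch_z)
E
```

```text
pics
top [[-0.00684926 -0.98906139  0.14734536  0.35563114]
 [-0.99959646  0.00270968 -0.02827683  0.01771336]
 [ 0.02756827 -0.14747958 -0.98868082  1.12008988]
 [ 0.          0.          0.          1.        ]] -0.06396446324411867
side [[ 0.95813525 -0.21684652  0.18696102  0.37132183]
 [-0.28608013 -0.69856446  0.6558703  -0.61191996]
 [-0.01161887 -0.68189829 -0.73135472  0.72949231]
 [ 0.          0.          0.          1.        ]] -0.04814767488813636
{'clock': 0.1, 'joint_pos': array([-6.88326704e+01,  2.02586517e+01,  9.36250491e+01,  8.62964236e-04,
        6.61865694e+01, -1.38178833e-01]), 'dq': array([-0.11236356, -0.12180533, -0.10803362, -0.02428937, -0.04023985,
        0.00951605]), 'tau': array([-4.45176929e-04, -6.06354833e+01, -3.42819393e+01, -7.20549679e-05,
        4.00687059e-03, -2.09896567e-07]), 'position': array([ 0.2269333 , -0.58189278,  0.23063354]), 'eef_rot': array([[ 9.31658516e-01,  3.63334865e-01, -4.30011908e-04],
       [ 3.63335119e-01, -9.31657808e-01,  1.14867461e-03],
       [ 1.67295838e-05, -1.22641091e-03, -9.99999248e-01]]), 'force': array([-0.44943462,  0.39775422,  0.03644289]), 'torque': array([-0.00352731, -0.0407053 ,  0.02333332]), 'grasp_force': 0.0, 'gripper_width': 0.08517230314824643} -0.0187
```

View pics/top0.png

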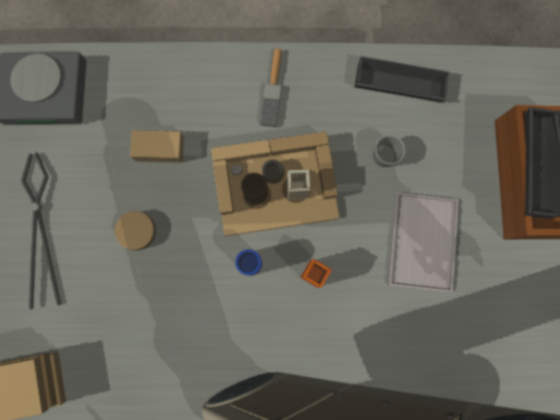

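View pics/side0.png

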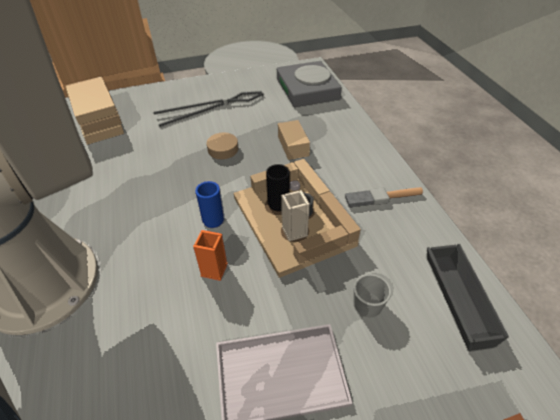

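The top view shows the round crucible at (255,190), the square one at (299,181), the mould at (273,170), the block at (134,230) and the tray at (425,241). The blue (249,262) and orange (316,273) look-alikes stand in front of the bay. Next I measure.

```bash
python3 - <<'E'
import numpy as np, cv2
P=np.load('top0.npz')['P']; im=np.load('top0.npz')['im']
S=np.load('side0.npz')['P']
print('valid',np.isfinite(P[...,0]).mean(),np.isfinite(S[...,0]).mean(), 'bench z',np.nanmedian(P[300:340,100:200,2]))
def reg(name,r,zlo,zhi):
    u0,u1,v0,v1=r
    Q=P[v0:v1,u0:u1].reshape(-1,3);m=(Q[:,2]>zlo)&(Q[:,2]<zhi);Q=Q[m]
    if len(Q)<4: print(name,'few',len(Q));return
    (c,r_)=cv2.minEnclosingCircle(Q[:,:2].astype(np.float32)*1000)
    rc=cv2.minAreaRect(Q[:,:2].astype(np.float32)*1000)
    print(name,len(Q),'z',np.round(np.percentile(Q[:,2],[5,50,95]),4),'circ',np.round(c,1),round(r_,1),'rect',np.round(rc[0],1),np.round(rc[1],1),round(rc[2],1))
reg('block',(105,165,200,260),.02,.045)
reg('round',(235,275,165,215),.105,.14)
reg('square',(282,317,165,200),.105,.14)
reg('mould',(262,286,158,184),.035,.08)
reg('button',(229,243,162,177),.028,.045)
reg('bay',(205,345,125,240),.012,.2)
reg('tray',(380,470,185,300),.006,.03)
reg('cup',(370,408,130,170),.03,.09)
reg('brick',(125,188,125,165),.03,.07)
reg('blue',(230,266,245,280),.08,.13)
reg('orange',(295,335,255,292),.08,.13)
reg('tool',(355,455,55,105),.02,.1)
E
```

```text
valid 0.9961352040816327 0.9961777210884354 bench z -0.0015438324593044506
block 1226 z [0.0249 0.0285 0.0318] circ [474.  333.5] 46.4 rect [473.1 334.5] [87.8 88.5] 88.8
round 271 z [0.1085 0.1226 0.126 ] circ [558.7  56. ] 27.9 rect [559.1  56.5] [53.2 54.7] 89.9
square 274 z [0.1086 0.1223 0.1264] circ [568.8 -39.9] 31.3 rect [569.1 -40. ] [47.  45.8] 3.4
mould 253 z [0.0389 0.0573 0.0614] circ [601.3  21.4] 33.2 rect [602.8  15.9] [57.6 48.5] 1.1
button 86 z [0.0295 0.0331 0.0361] circ [615.1 100.4] 12.3 rect [615.2 100.7] [22.3 23.1] 0.1
bay 10407 z [0.0161 0.0244 0.1078] circ [580.8   9.2] 167.0 rect [602.6  12.6] [245.8 270.8] 8.6
tray 1003 z [0.0062 0.0106 0.0154] circ [ 445.1 -339.5] 132.8 rect [ 444.7 -339. ] [152.4 222.6] 83.2
cup 379 z [0.0319 0.0524 0.0606] circ [ 655.2 -255.1] 35.8 rect [ 655.6 -255.5] [68.7 69.2] 0.7
brick 1434 z [0.0399 0.0481 0.0515] circ [671.6 288.7] 64.6 rect [670.8 288.6] [114.9  65.7] 87.8
blue 240 z [0.0892 0.103  0.1063] circ [397.1  68.5] 27.9 rect [396.9  68.5] [52.9 55.1] 0.2
orange 258 z [0.085  0.1025 0.1058] circ [372.1 -77.3] 31.1 rect [372.1 -77.8] [46.3 46. ] 59.0
tool 1300 z [0.0218 0.0381 0.0441] circ [ 838.4 -299. ] 115.8 rect [ 839.6 -299.7] [222.9  79.4] 81.0
```

>>> step_arm(plan=[0,0,0,0,0,0.124,0.085,0,0,0,0,0,0.124,0.085,0,0,0,0,0,0.123,0.085,0.02,-0.032,-0.003,0,0,0,0.085,0.02,-0.032,-0.003,0,0,0,0.085,0.02,-0.032,-0.003,0,0,0,0.085,0.02,-0.032,-0.003,0,0,0,0.085,0.02,-0.032,-0.003,0,0,0,0.085,0.02,-0.032,-0.003,0,0,0,0.085,0.02,-0.032,-0.003,0,0,0,0.085,0.02,-0.032,-0.003,0,0,0,0.085,0.02,-0.032,-0.003,0,0,0,0.085])

```text
clock: 1.1
position: [0.4073, -0.2924, 0.2583]
eef_rot: [[1.0, 0.001, -0.0], [0.001, -1.0, 0.0], [-0.0, -0.0, -1.0]]
force: [0.1, -0.6, -0.4]
gripper_width: 0.0848
grasp_force: 0.0
```

>>> step_arm(plan=[0.0137,-0.0325,-0.006,0,0,0,0.085,0.0137,-0.0325,-0.006,0,0,0,0.085,0.0137,-0.0325,-0.006,0,0,0,0.085,0.0137,-0.0325,-0.006,0,0,0,0.085,0.0137,-0.0325,-0.006,0,0,0,0.085,0.0137,-0.0325,-0.006,0,0,0,0.085,0.0137,-0.0325,-0.006,0,0,0,0.085,0.0137,-0.0325,-0.006,0,0,0,0.085,0.0137,-0.0325,-0.006,0,0,0,0.085,0,0,0,0,0,0,0.085,0,0,0,0,0,0,0.085])

```text
clock: 2.02
position: [0.5302, 0.0, 0.3121]
eef_rot: [[1.0, 0.004, -0.0], [0.004, -1.0, -0.0], [-0.0, 0.0, -1.0]]
force: [-0.7, -0.3, -0.1]
gripper_width: 0.0854
grasp_force: 0.0
```

```bash
python3 - <<'E'
from h import *
f=grab('wrist');save(f,'w1.png');np.savez('w1.npz',P=cloud(f),im=f['frame'],T=f['T'])
print(f['T'],np.array(f['hand_eye']))
E
```

```text
[[ 0.00503468 -0.9582386  -0.28592558  0.60281602]
 [-0.99998615 -0.00438539 -0.00291108  0.00117833]
 [ 0.00153562  0.28593627 -0.9582474   0.45402673]
 [ 0.          0.          0.          1.        ]] [[ 1.07711120e-03 -9.58307393e-01 -2.85737259e-01  7.25545492e-02]
 [ 9.99998279e-01  6.00541089e-04  1.75548117e-03 -8.59503753e-04]
 [-1.51069362e-03 -2.85738658e-01  9.58306390e-01 -1.41909300e-01]
 [ 0.00000000e+00  0.00000000e+00  0.00000000e+00  1.00000000e+00]]
```

View pics/w1.png

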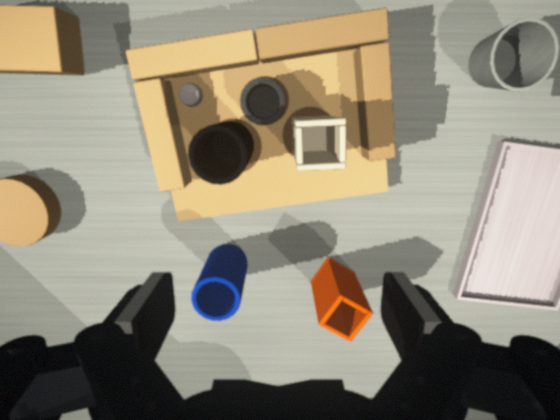

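The wrist view shows the round crucible at (222,152), the square one at (320,143), the mould at (265,100) and the button at (190,94). Next I take precise measurements.

```bash
python3 - <<'E'
import numpy as np, cv2
d=np.load('w1.npz');P=d['P']
def reg(name,r,zlo,zhi):
    u0,u1,v0,v1=r
    Q=P[v0:v1,u0:u1].reshape(-1,3);Q=Q[(Q[:,2]>zlo)&(Q[:,2]<zhi)]
    q=Q[:,:2].astype(np.float32)*1000
    c,r_=cv2.minEnclosingCircle(q);rc=cv2.minAreaRect(q);h=cv2.convexHull(q);m=cv2.moments(h)
    print(name,len(Q),'z',np.round(np.percentile(Q[:,2],[5,50,95]),4),'circ',np.round(c,1),round(r_,1),'rect',np.round(rc[0],1),np.round(rc[1],1),round(rc[2],1),'hull',round(m['m10']/m['m00'],1),round(m['m01']/m['m00'],1))
reg('round',(180,265,110,190),.117,.14)
reg('square',(285,355,105,175),.117,.14)
reg('mould',(238,292,70,128),.052,.068)
reg('button',(175,206,78,110),.030,.045)
reg('walls',(120,400,0,225),.053,.066)
reg('bayfloor',(160,400,120,225),.014,.026)
E
```

```text
round 1192 z [0.1197 0.124  0.1253] circ [558.7  56.5] 28.0 rect [558.9  56.3] [54.8 54.9] 89.3 hull 558.8 56.3
square 1195 z [0.1207 0.124  0.1254] circ [569.1 -39.3] 31.3 rect [568.8 -39.6] [46.3 46.2] 2.8 hull 569.0 -39.4
mould 878 z [0.057  0.0591 0.0606] circ [602.7  20. ] 30.5 rect [606.8  18.1] [51.2 51. ] 0.6 hull 605.9 18.4
button 386 z [0.0316 0.0337 0.0355] circ [615.4 101.3] 12.4 rect [615.5 101. ] [24.1 23.4] 61.3 hull 615.6 101.2
walls 15989 z [0.0573 0.0592 0.0607] circ [603.6  13.2] 153.7 rect [604.1  13.8] [153.  271.4] 8.7 hull 603.9 13.7
bayfloor 11082 z [0.0181 0.0196 0.0217] circ [514.1   0. ] 138.3 rect [541.5   4.3] [123.4 271.1] 8.6 hull 531.1 8.9
```

>>> step_arm(plan=[0.0194,0.0198,0,0,0,0,0.085,0.0194,0.0198,0,0,0,0,0.085,0,0,0,0,0,-0.045,0.085,0,0,0.03,0,0,0,0.085,0,0,0.035,0,0,0,0.085,0,0,0.035,0,0,0,0.085,0,0,0.035,0,0,0,0.085,0,0,0.035,0,0,0,0.085,0,0,0.025,0,0,0,0.085,0,0,0.02,0,0,0,0.085,0,0,0.015,0,0,0,0.085,0,0,0,0,0,0,0.085])

```text
clock: 3.07
position: [0.5656, -0.0424, 0.0789]
eef_rot: [[0.999, 0.044, -0.006], [0.044, -0.999, 0.0], [-0.006, -0.001, -1.0]]
force: [-0.1, 0.8, -0.2]
gripper_width: 0.0849
grasp_force: 0.0
```

>>> step_arm(plan=[0.003,-0.003,0,0,0,0,0.085,0,0,0,0,0,0,0.085,0,0,0,0,0,0,0.085])

```text
clock: 3.32
position: [0.5726, -0.0383, 0.0836]
eef_rot: [[0.999, 0.045, 0.002], [0.045, -0.999, -0.0], [0.002, 0.0, -1.0]]
force: [-0.2, 0.1, 0.8]
gripper_width: 0.0852
grasp_force: 0.0
```

>>> step_arm(plan=[-0.003,0.001,0.003,0,0,0,0.085,0,0,0,0,0,0,0.085,0,0,0,0,0,0,0.03,0,0,0,0,0,0,0.03,0,0,0,0,0,0,0.03,0,0,0,0,0,0,0.03,0,0,0,0,0,0,0.03,0,0,0,0,0,0,0.03,0,0,0,0,0,0,0.03,0,0,0,0,0,0,0.03], grip_force=40)

```text
clock: 4.15
position: [0.5688, -0.0392, 0.0795]
eef_rot: [[0.999, 0.046, 0.0], [0.046, -0.999, -0.0], [0.0, 0.0, -1.0]]
force: [-0.9, -1.7, 5.6]
gripper_width: 0.0457
grasp_force: 41.4
```

>>> step_arm(plan=[0,0,-0.003,0,0,0,0.03,0,0,-0.01,0,0,0,0.03,0,0,-0.02,0,0,0,0.03,0,0,-0.025,0,0,0,0.03,0,0,-0.03,0,0,0,0.03,0,0,-0.025,0,0,0,0.03,0,0,-0.015,0,0,0,0.03,0,0,-0.007,0,0,0,0.03,0,0,0,0,0,0.023,0.03,0,0,0,0,0,0.023,0.03])

```text
clock: 4.98
position: [0.5682, -0.039, 0.2138]
eef_rot: [[1.0, -0.002, -0.001], [-0.002, -1.0, 0.0], [-0.001, -0.0, -1.0]]
force: [0.8, -0.3, -3.6]
gripper_width: 0.0454
grasp_force: 41.9
```

>>> step_arm(plan=[-0.0024,0.01,0,0,0,0,0.03,-0.0048,0.02,0,0,0,0,0.03,-0.0068,0.028,0,0,0,0,0.03,-0.0077,0.032,0,0,0,0,0.03,-0.0082,0.034,0,0,0,0,0.03,-0.0082,0.034,0,0,0,0,0.03,-0.0082,0.034,0,0,0,0,0.03,-0.0082,0.034,0,0,0,0,0.03,-0.0077,0.032,0,0,0,0,0.03,-0.0063,0.026,0,0,0,0,0.03,-0.0039,0.016,0,0,0,0,0.03,-0.0015,0.006,0,0,0,0,0.03])

```text
clock: 5.98
position: [0.4927, -0.3478, 0.2126]
eef_rot: [[1.0, -0.003, -0.002], [-0.003, -1.0, 0.001], [-0.002, -0.001, -1.0]]
force: [1.0, 0.1, -3.5]
gripper_width: 0.0457
grasp_force: 42.1
```

>>> step_arm(plan=[0,0,0.01,0,0,0,0.03,0,0,0.02,0,0,0,0.03,0,0,0.03,0,0,0,0.03,0,0,0.03,0,0,0,0.03,0,0,0.025,0,0,0,0.03,0,0,0.015,0,0,0,0.03,0,0,0.007,0,0,0,0.03,0,0,0.003,0,0,0,0.03,0,0,0,0,0,0,0.03,0,0,0,0,0,0,0.03])

```text
clock: 6.82
position: [0.4953, -0.3451, 0.0749]
eef_rot: [[1.0, 0.0, 0.001], [0.0, -1.0, -0.001], [0.001, 0.001, -1.0]]
force: [-0.1, 0.4, -3.5]
gripper_width: 0.0456
grasp_force: 42.0
```

Bottom is about 11 mm above the tray floor; I lower slowly.

>>> step_arm(plan=[0,0,0.003,0,0,0,0.03,0,0,0.003,0,0,0,0.03,0,0,0.002,0,0,0,0.03,0,0,0.001,0,0,0,0.03,0,0,0.0005,0,0,0,0.03,0,0,0.0005,0,0,0,0.03,0,0,0,0,0,0,0.03,0,0,0,0,0,0,0.03])

```text
clock: 7.48
position: [0.4947, -0.3452, 0.0643]
eef_rot: [[1.0, -0.0, 0.0], [-0.0, -1.0, -0.0], [0.0, 0.0, -1.0]]
force: [-0.4, 0.6, -3.1]
gripper_width: 0.0458
grasp_force: 42.1
```

>>> step_arm(plan=[0,0,0.0005,0,0,0,0.03,0,0,0.0005,0,0,0,0.03,0,0,0.0005,0,0,0,0.03,0,0,0,0,0,0,0.03,0,0,0,0,0,0,0.03])

```text
clock: 7.9
position: [0.4949, -0.3453, 0.0636]
eef_rot: [[1.0, -0.0, 0.0], [-0.0, -1.0, -0.0], [0.0, 0.0, -1.0]]
force: [-1.9, 1.3, 4.9]
gripper_width: 0.0455
grasp_force: 42.9
```

>>> step_arm(plan=[0,0,0,0,0,0,0.05,0,0,0,0,0,0,0.06,0,0,0,0,0,0,0.085,0,0,0,0,0,0,0.085,0,0,0,0,0,0,0.085,0,0,-0.01,0,0,0,0.085,0,0,-0.03,0,0,0,0.085,0,0,-0.035,0,0,0,0.085,0,0,-0.035,0,0,0,0.085,0,0,-0.03,0,0,0,0.085,0,0,-0.01,0,0,0,0.085])

```text
clock: 8.82
position: [0.4965, -0.3464, 0.2187]
eef_rot: [[1.0, -0.0, 0.006], [-0.0, -1.0, -0.004], [0.006, 0.004, -1.0]]
force: [1.5, -0.3, 0.4]
gripper_width: 0.0847
grasp_force: 0.0
```

>>> step_arm(plan=[0.0032,-0.02,0,0,0,0,0.085,0.0056,-0.035,0,0,0,0,0.085,0.0056,-0.035,0,0,0,0,0.085,0.0056,-0.035,0,0,0,0,0.085,0.0056,-0.035,0,0,0,0,0.085,0.0056,-0.035,0,0,0,0,0.085,0.0056,-0.035,0,0,0,0,0.085,0.0056,-0.035,0,0,0,0,0.085,0.0056,-0.035,0,0,0,0,0.085,0.0056,-0.035,0,0,0,0,0.085,0.0056,-0.035,0,0,0,0,0.085,0.0048,-0.03,0,0,0,0,0.085])

```text
clock: 9.82
position: [0.5586, 0.0571, 0.213]
eef_rot: [[1.0, 0.0, 0.0], [0.0, -1.0, 0.0], [0.0, -0.0, -1.0]]
force: [0.5, -0.2, 0.6]
gripper_width: 0.0851
grasp_force: 0.0
```

>>> step_arm(plan=[0,-0.0017,0,0,0,0,0.085,0,0,0,0,0,0,0.085,0,0,0,0,0,0,0.085])

```text
clock: 10.07
position: [0.5584, 0.0564, 0.2127]
eef_rot: [[1.0, 0.001, -0.001], [0.001, -1.0, -0.0], [-0.001, 0.0, -1.0]]
force: [-0.4, -0.1, 0.4]
gripper_width: 0.0852
grasp_force: 0.0
```

>>> step_arm(plan=[0.0004,0,0.015,0,0,0,0.085,0,0,0.025,0,0,0,0.085,0,0,0.03,0,0,0,0.085,0,0,0.03,0,0,0,0.085,0,0,0.02,0,0,0,0.085,0,0,0.01,0,0,0,0.085,0,0,0.003,0,0,0,0.085,0,0,0,0,0,0,0.085,0,0,0,0,0,0,0.085,0,0,0,0,0,0,0.085])

```text
clock: 10.9
position: [0.5602, 0.0564, 0.0812]
eef_rot: [[1.0, -0.001, 0.002], [-0.001, -1.0, 0.0], [0.002, -0.0, -1.0]]
force: [0.0, 0.2, -0.1]
gripper_width: 0.0849
grasp_force: 0.0
```

>>> step_arm(plan=[0,0,0,0,0,0,0.04,0,0,0,0,0,0,0.04,0,0,0,0,0,0,0.04,0,0,0,0,0,0,0.04,0,0,0,0,0,0,0.04,0,0,0,0,0,0,0.04,0,0,0,0,0,0,0.04])

```text
clock: 11.48
position: [0.5598, 0.0566, 0.0808]
eef_rot: [[1.0, 0.0, 0.001], [0.0, -1.0, 0.0], [0.001, -0.0, -1.0]]
force: [-1.5, -1.2, 7.2]
gripper_width: 0.0556
grasp_force: 41.6
```

>>> step_arm(plan=[0,0,-0.003,0,0,0,0.04,0,0,-0.01,0,0,0,0.04,0,0,-0.02,0,0,0,0.04,0,0,-0.025,0,0,0,0.04,0,0,-0.03,0,0,0,0.04,0,0,-0.025,0,0,0,0.04,0,0,-0.015,0,0,0,0.04,0,0,-0.007,0,0,0,0.04,0,0,0,0,0,0,0.04])

```text
clock: 12.23
position: [0.5599, 0.0567, 0.2167]
eef_rot: [[1.0, -0.0, 0.003], [-0.0, -1.0, 0.0], [0.003, -0.0, -1.0]]
force: [-0.1, 0.6, -3.3]
gripper_width: 0.0561
grasp_force: 43.5
```

>>> step_arm(plan=[-0.004,0.01,0,0,0,0,0.04,-0.008,0.02,0,0,0,0,0.04,-0.012,0.028,0,0,0,0,0.04,-0.014,0.033,0,0,0,0,0.04,-0.014,0.034,0,0,0,0,0.04,-0.014,0.034,0,0,0,0,0.04,-0.015,0.034,0,0,0,0,0.04,-0.015,0.034,0,0,0,0,0.04,-0.015,0.034,0,0,0,0,0.04,-0.014,0.034,0,0,0,0,0.04,-0.014,0.033,0,0,0,0,0.04,-0.012,0.028,0,0,0,0,0.04])

```text
clock: 13.23
position: [0.4055, -0.301, 0.2132]
eef_rot: [[1.0, -0.001, -0.003], [-0.001, -1.0, 0.001], [-0.003, -0.001, -1.0]]
force: [0.2, -0.2, -4.1]
gripper_width: 0.056
grasp_force: 43.6
```

>>> step_arm(plan=[-0.008,0.02,0,0,0,0,0.04,-0.005,0.01,0,0,0,0,0.04,-0.001,0.003,0,0,0,0,0.04,0,0,0,0,0,0,0.04,0,0,0,0,0,0,0.04])

```text
clock: 13.65
position: [0.3939, -0.3314, 0.2141]
eef_rot: [[1.0, -0.0, -0.001], [-0.0, -1.0, 0.001], [-0.001, -0.001, -1.0]]
force: [1.1, 0.9, -2.9]
gripper_width: 0.056
grasp_force: 43.7
```

>>> step_arm(plan=[0,0,0.01,0,0,0,0.04,0,0,0.02,0,0,0,0.04,0,0,0.03,0,0,0,0.04,0,0,0.03,0,0,0,0.04,0,0,0.025,0,0,0,0.04,0,0,0.015,0,0,0,0.04,0,0,0.007,0,0,0,0.04,0,0,0.004,0,0,0,0.04,0,0,0.003,0,0,0,0.04,0,0,0.002,0,0,0,0.04,0,0,0,0,0,0,0.04,0,0,0,0,0,0,0.04])

```text
clock: 14.65
position: [0.3945, -0.3327, 0.0695]
eef_rot: [[1.0, -0.0, 0.001], [-0.0, -1.0, -0.001], [0.001, 0.001, -1.0]]
force: [-0.6, -0.5, -3.1]
gripper_width: 0.0561
grasp_force: 43.7
```

>>> step_arm(plan=[0,0,0.001,0,0,0,0.04,0,0,0.001,0,0,0,0.04,0,0,0.0005,0,0,0,0.04,0,0,0,0,0,0,0.04,0,0,0,0,0,0,0.04])

```text
clock: 15.07
position: [0.394, -0.3324, 0.0663]
eef_rot: [[1.0, -0.0, 0.0], [-0.0, -1.0, 0.0], [0.0, -0.0, -1.0]]
force: [-0.3, 0.8, -2.4]
gripper_width: 0.0559
grasp_force: 43.7
```

>>> step_arm(plan=[0,0,0.0005,0,0,0,0.04,0,0,0.0005,0,0,0,0.04,0,0,0.0005,0,0,0,0.04,0,0,0.0005,0,0,0,0.04,0,0,0,0,0,0,0.04])

```text
clock: 15.48
position: [0.3942, -0.3325, 0.0649]
eef_rot: [[1.0, -0.0, 0.0], [-0.0, -1.0, -0.0], [0.0, 0.0, -1.0]]
force: [-1.7, 1.6, 5.9]
gripper_width: 0.0561
grasp_force: 44.3
```

>>> step_arm(plan=[0,0,0,0,0,0,0.06,0,0,0,0,0,0,0.07,0,0,0,0,0,0,0.085,0,0,0,0,0,0,0.085,0,0,0,0,0,0,0.085,0,0,-0.01,0,0,0,0.085,0,0,-0.03,0,0,0,0.085,0,0,-0.035,0,0,0,0.085,0,0,-0.035,0,0,0,0.085,0,0,-0.03,0,0,0,0.085,0,0,-0.03,0,0,0,0.085,0,0,-0.01,0,0,0,0.085])

```text
clock: 16.48
position: [0.3955, -0.3336, 0.2496]
eef_rot: [[1.0, -0.0, 0.005], [-0.0, -1.0, -0.004], [0.005, 0.004, -1.0]]
force: [0.9, -0.4, -0.3]
gripper_width: 0.085
grasp_force: 0.0
```

>>> step_arm(plan=[0.008,-0.018,0,0,0,0,0.085,0.013,-0.033,0,0,0,0,0.085,0.013,-0.033,0,0,0,0,0.085,0.013,-0.033,0,0,0,0,0.085,0.013,-0.033,0,0,0,0,0.085,0.013,-0.033,0,0,0,0,0.085,0.013,-0.033,0,0,0,0,0.085,0.013,-0.033,0,0,0,0,0.085,0.013,-0.033,0,0,0,0,0.085,0.013,-0.033,0,0,0,0,0.085,0.01,-0.023,0,0,0,0,0.085,0,0,0,0,0,0,0.085])

```text
clock: 17.48
position: [0.5304, 0.0094, 0.2443]
eef_rot: [[1.0, 0.003, 0.001], [0.003, -1.0, 0.001], [0.001, -0.001, -1.0]]
force: [-0.4, -0.5, -0.5]
gripper_width: 0.0848
grasp_force: 0.0
```

```bash
cat >> h.py <<'E'
def reg(P,name,box,zlo,zhi):
    # box: world x0,x1,y0,y1
    Q=P.reshape(-1,3);x0,x1,y0,y1=box
    Q=Q[(Q[:,0]>x0)&(Q[:,0]<x1)&(Q[:,1]>y0)&(Q[:,1]<y1)&(Q[:,2]>zlo)&(Q[:,2]<zhi)]
    if len(Q)<5: return print(name,'few')
    q=Q[:,:2].astype(np.float32)*1000
    c,r_=cv2.minEnclosingCircle(q);rc=cv2.minAreaRect(q)
    print(name,len(Q),'z',np.round(np.percentile(Q[:,2],[5,50,95]),4),'circ',np.round(c,1),round(r_,1),'rect',np.round(rc[0],1),np.round(rc[1],1),round(rc[2],1))
E
python3 - <<'E'
from h import *
f=grab('wrist');save(f,'w2.png');P=cloud(f)
reg(P,'mould',(.575,.64,-.02,.055),.052,.068)
f=grab('top');save(f,'t2.png');P=cloud(f)
reg(P,'sq',(.45,.54,-.4,-.29),.08,.14)
reg(P,'rd',(.35,.43,-.4,-.29),.08,.14)
reg(P,'mould',(.575,.64,-.02,.055),.05,.068)
print(monitor.get_state()['position'])
E
```

```text
mould 1286 z [0.0571 0.0591 0.0605] circ [607.7  16.7] 25.0 rect [608.   16.6] [49.2 48.9] 0.7
sq 376 z [0.0844 0.1045 0.11  ] circ [ 494.4 -344.9] 31.5 rect [ 494.3 -345.1] [45.  47.1] 0.4
rd 372 z [0.0829 0.1043 0.1095] circ [ 393.2 -332.2] 28.5 rect [ 393.3 -331.7] [54.9 54.7] 74.9
mould few
[0.52887946 0.00631276 0.24401957]
```

View pics/w2.png

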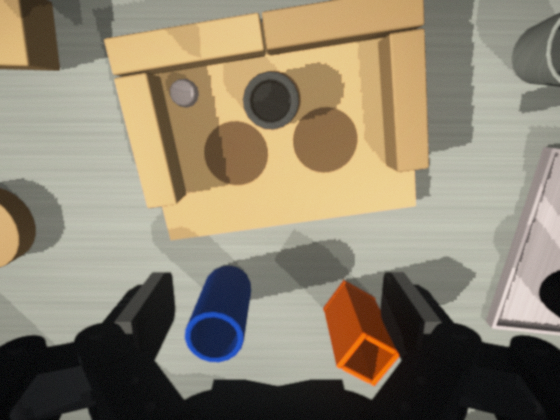

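The bay now holds only the mould, at (271,100), and the button; the two stains at (236,152) and (325,139) are clear. I move above the mould.

>>> step_arm(plan=[0.025,-0.003,0,0,0,0,0.085,0.033,-0.004,0,0,0,0,0.085,0.0208,-0.0034,0.01,0,0,0,0.085,0,0,0.03,0,0,0,0.085,0,0,0.035,0,0,0,0.085,0,0,0.035,0,0,0,0.085,0,0,0.03,0,0,0,0.085,0,0,0.02,0,0,0,0.085,0,0,0.005,0,0,0,0.085,0,0,0,0,0,0,0.085,0,0,0,0,0,0,0.085])

```text
clock: 18.5
position: [0.6083, 0.0152, 0.0802]
eef_rot: [[1.0, -0.001, 0.001], [-0.001, -1.0, -0.0], [0.001, 0.0, -1.0]]
force: [-0.5, 0.3, 0.2]
gripper_width: 0.0848
grasp_force: 0.0
```

>>> step_arm(plan=[0,-0.0015,0.01,0,0,0,0.085,0,0,0.017,0,0,0,0.085,0,0,0.015,0,0,0,0.085,0,0,0.007,0,0,0,0.085,0,0,0.003,0,0,0,0.085,0,0,0,0,0,0,0.085,0,0,0,0,0,0,0.085,0,0,0,0,0,0,0.085])

```text
clock: 19.17
position: [0.6087, 0.0175, 0.0282]
eef_rot: [[1.0, -0.0, 0.002], [-0.0, -1.0, 0.0], [0.002, -0.0, -1.0]]
force: [0.3, 0.2, 0.7]
gripper_width: 0.0851
grasp_force: 0.0
```

>>> step_arm(plan=[0,0,0,0,0,0,0.035,0,0,0,0,0,0,0.035,0,0,0,0,0,0,0.035,0,0,0,0,0,0,0.035,0,0,0,0,0,0,0.035,0,0,0,0,0,0,0.035,0,0,0,0,0,0,0.035,0,0,0,0,0,0,0.035])

```text
clock: 19.83
position: [0.6082, 0.0175, 0.028]
eef_rot: [[1.0, -0.0, 0.001], [-0.0, -1.0, -0.0], [0.001, 0.0, -1.0]]
force: [-1.9, -1.1, 5.9]
gripper_width: 0.0494
grasp_force: 41.0
```

>>> step_arm(plan=[0,0,-0.003,0,0,0,0.035,0,0,-0.01,0,0,0,0.035,0,0,-0.02,0,0,0,0.035,0,0,-0.025,0,0,0,0.035,0,0,-0.03,0,0,0,0.035,0,0,-0.025,0,0,0,0.035,0,0,-0.015,0,0,0,0.035,0,0,-0.007,0,0,0,0.035,0,0,0,0,0,0,0.035])

```text
clock: 20.58
position: [0.6088, 0.0175, 0.1644]
eef_rot: [[1.0, -0.0, 0.003], [-0.0, -1.0, 0.0], [0.003, -0.0, -1.0]]
force: [0.3, 0.1, -2.4]
gripper_width: 0.0497
grasp_force: 42.2
```

>>> step_arm(plan=[-0.004,-0.01,0,0,0,0,0.035,-0.008,-0.02,0,0,0,0,0.035,-0.012,-0.028,0,0,0,0,0.035,-0.014,-0.033,0,0,0,0,0.035,-0.014,-0.034,0,0,0,0,0.035,-0.014,-0.034,0,0,0,0,0.035,-0.015,-0.034,0,0,0,0,0.035,-0.015,-0.034,0,0,0,0,0.035,-0.014,-0.033,0,0,0,0,0.035,-0.012,-0.028,0,0,0,0,0.035,-0.008,-0.018,0,0,0,0,0.035,-0.0045,-0.0105,0,0,0,0,0.035])

```text
clock: 21.58
position: [0.4709, 0.3359, 0.1606]
eef_rot: [[1.0, 0.002, -0.003], [0.002, -1.0, -0.001], [-0.003, 0.001, -1.0]]
force: [0.5, -0.6, -2.3]
gripper_width: 0.0494
grasp_force: 42.2
```

>>> step_arm(plan=[0,0,0,0,0,0,0.035,0,0,0,0,0,0,0.035,0,0,0,0,0,0,0.035])

```text
clock: 21.83
position: [0.4734, 0.333, 0.1616]
eef_rot: [[1.0, -0.0, -0.001], [-0.0, -1.0, -0.001], [-0.001, 0.001, -1.0]]
force: [0.1, 0.6, -2.4]
gripper_width: 0.0491
grasp_force: 42.2
```

```bash
python3 - <<'E'
from h import *
s=monitor.get_state();f=grab('wrist');save(f,'w3.png');P=cloud(f)
reg(P,'block',(.41,.54,.26,.40),.024,.036)
f=grab('top');P=cloud(f);reg(P,'block_t',(.41,.54,.26,.40),.024,.036)
print(s['position'],s['force'],s['gripper_width'])
E
```

```text
block 7724 z [0.0282 0.0294 0.0305] circ [473.1 335.3] 44.9 rect [481.1 335.8] [73.8 89.1] 1.9
block_t 836 z [0.0253 0.0286 0.0319] circ [472.9 333.7] 45.5 rect [466.2 325.6] [68.7 89.8] 49.8
[0.47338159 0.33297334 0.16158493] [ 0.07376322  0.59964728 -2.42608471] 0.04911367232992078
```

View pics/w3.png

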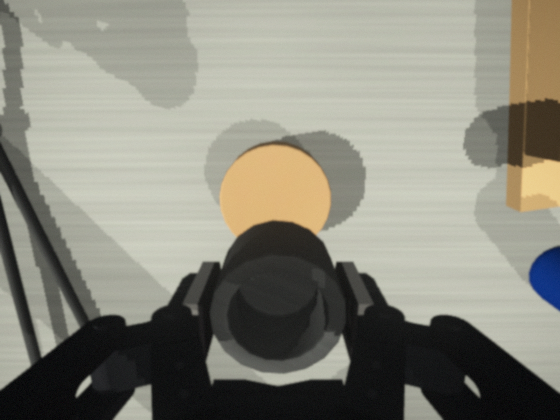

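The mould is held level over the block, whose centre is at about (0.473, 0.3345). I lower it.

>>> step_arm(plan=[0,-0.001,0.01,0,0,0,0.035,0,0,0.02,0,0,0,0.035,0,0,0.025,0,0,0,0.035,0,0,0.025,0,0,0,0.035,0,0,0.018,0,0,0,0.035,0,0,0.01,0,0,0,0.035,0,0,0.006,0,0,0,0.035,0,0,0.003,0,0,0,0.035,0,0,0,0,0,0,0.035,0,0,0,0,0,0,0.035,0,0,0,0,0,0,0.035])

```text
clock: 22.85
position: [0.4742, 0.3354, 0.0463]
eef_rot: [[1.0, -0.0, 0.001], [-0.0, -1.0, 0.001], [0.001, -0.001, -1.0]]
force: [-0.5, 1.0, -2.7]
gripper_width: 0.049
grasp_force: 42.2
```

>>> step_arm(plan=[-0.0006,0.0006,0.003,0,0,0,0.035,0,0,0.002,0,0,0,0.035,0,0,0.001,0,0,0,0.035,0,0,0.0005,0,0,0,0.035,0,0,0.0005,0,0,0,0.035,0,0,0,0,0,0,0.035,0,0,0,0,0,0,0.035])

```text
clock: 23.43
position: [0.4729, 0.3344, 0.0383]
eef_rot: [[1.0, -0.0, -0.0], [-0.0, -1.0, 0.0], [-0.0, -0.0, -1.0]]
force: [0.3, 0.6, -2.6]
gripper_width: 0.0494
grasp_force: 42.3
```

>>> step_arm(plan=[0,0,0.0005,0,0,0,0.035,0,0,0.0005,0,0,0,0.035,0,0,0,0,0,0,0.035,0,0,0,0,0,0,0.035])

```text
clock: 23.77
position: [0.473, 0.3345, 0.038]
eef_rot: [[1.0, -0.0, 0.0], [-0.0, -1.0, 0.0], [0.0, -0.0, -1.0]]
force: [-2.6, -1.6, 5.9]
gripper_width: 0.0495
grasp_force: 43.0
```

Contact. I release, rise and check.

>>> step_arm(plan=[0,0,0,0,0,0,0.055,0,0,0,0,0,0,0.065,0,0,0,0,0,0,0.085,0,0,0,0,0,0,0.085,0,0,0,0,0,0,0.085,0,0,-0.01,0,0,0,0.085,0,0,-0.03,0,0,0,0.085,0,0,-0.035,0,0,0,0.085,0,0,-0.035,0,0,0,0.085,0,0,-0.035,0,0,0,0.085,0,0,-0.025,0,0,0,0.085,0,0,-0.005,0,0,0,0.085])

```text
clock: 24.77
position: [0.475, 0.3358, 0.2182]
eef_rot: [[1.0, -0.0, 0.007], [-0.0, -1.0, 0.005], [0.007, -0.005, -1.0]]
force: [0.6, 0.2, -0.1]
gripper_width: 0.0851
grasp_force: 0.0
```

>>> step_arm(plan=[-0.03,0,0,0,0,0,0.085,-0.035,0,0,0,0,0,0.085,-0.02,0,0,0,0,0,0.085,0,0,0,0,0,0,0.085,0,0,0,0,0,0,0.085,0,0,0,0,0,0,0.085])

```text
clock: 25.27
position: [0.3885, 0.3347, 0.2126]
eef_rot: [[1.0, 0.0, 0.001], [0.0, -1.0, 0.0], [0.001, -0.0, -1.0]]
force: [0.6, -0.3, 0.2]
gripper_width: 0.085
grasp_force: 0.0
```

```bash
python3 - <<'E'
from h import *
f=grab('wrist');save(f,'w4.png');P=cloud(f)
reg(P,'block',(.41,.54,.26,.40),.024,.036)
reg(P,'mould',(.41,.54,.26,.40),.062,.08)
f=grab('top');P=cloud(f);reg(P,'mould_t',(.41,.54,.26,.40),.06,.08);reg(P,'block_t',(.41,.54,.26,.40),.024,.036)
print(monitor.get_state()['position'])
E
```

```text
block 5244 z [0.028  0.0293 0.0305] circ [473.3 335.3] 45.2 rect [473.3 335.2] [89.8 89.4] 36.9
mould 1735 z [0.0669 0.0691 0.0703] circ [472.7 334.9] 25.0 rect [472.7 334.8] [49.8 48.8] 45.8
mould_t 231 z [0.0623 0.068  0.0714] circ [472.4 334.2] 25.6 rect [472.9 333.8] [50.  49.2] 47.4
block_t 732 z [0.0252 0.0285 0.0327] circ [473.6 334.4] 45.6 rect [473.  334.7] [88.5 88. ] 2.5
[0.38881821 0.33456119 0.21232423]
```

>>> step_arm(plan=[0.0005,0.025,0,0,0,0,0.085,0.0005,0.04,0,0,0,0,0.085,0.0005,0.04,0,0,0,0,0.085,0.0005,0.04,0,0,0,0,0.085,0.0005,0.04,0,0,0,0,0.085,0.0005,0.04,0,0,0,0,0.085,0.0005,0.04,0,0,0,0,0.085,0.0005,0.04,0,0,0,0,0.085,0.0005,0.04,0,0,0,0,0.085,0.0005,0.04,0,0,0,0,0.085,0.0005,0.04,0,0,0,0,0.085,0,0.04,0,0,0,0,0.085])

```text
clock: 26.37
position: [0.3935, -0.1333, 0.2125]
eef_rot: [[1.0, -0.001, 0.001], [-0.001, -1.0, -0.0], [0.001, 0.0, -1.0]]
force: [1.4, -0.1, 0.7]
gripper_width: 0.0851
grasp_force: 0.0
```

>>> step_arm(plan=[0,0.04,0,0,0,0,0.085,0,0.04,0,0,0,0,0.085,0,0.04,0,0,0,0,0.085,0,0.04,0,0,0,0,0.085,0,0.03,0,0,0,0,0.085,0,0.012,0,0,0,0,0.085,0,0,0,0,0,0,0.085,0,0,0,0,0,0,0.085,0,0,0,0,0,0,0.085])

```text
clock: 27.12
position: [0.393, -0.3316, 0.2119]
eef_rot: [[1.0, -0.0, -0.001], [-0.0, -1.0, 0.001], [-0.001, -0.001, -1.0]]
force: [-0.3, 0.9, 0.2]
gripper_width: 0.0849
grasp_force: 0.0
```

>>> step_arm(plan=[0.0006,0.0005,0.015,0,0,0,0.085,0,0,0.027,0,0,0,0.085,0,0,0.03,0,0,0,0.085,0,0,0.03,0,0,0,0.085,0,0,0.025,0,0,0,0.085,0,0,0.014,0,0,0,0.085,0,0,0.005,0,0,0,0.085,0,0,0,0,0,0,0.085,0,0,0,0,0,0,0.085,0,0,0,0,0,0,0.085])

```text
clock: 27.95
position: [0.3947, -0.3333, 0.0676]
eef_rot: [[1.0, 0.0, 0.002], [0.0, -1.0, -0.001], [0.002, 0.001, -1.0]]
force: [0.1, 0.3, -0.1]
gripper_width: 0.0851
grasp_force: 0.0
```

>>> step_arm(plan=[0,0,0,0,0,0,0.04,0,0,0,0,0,0,0.04,0,0,0,0,0,0,0.04,0,0,0,0,0,0,0.04,0,0,0,0,0,0,0.04,0,0,0,0,0,0,0.04,0,0,0,0,0,0,0.04])

```text
clock: 28.53
position: [0.3944, -0.3334, 0.0674]
eef_rot: [[1.0, -0.0, 0.001], [-0.0, -1.0, -0.001], [0.001, 0.001, -1.0]]
force: [-1.2, 1.8, 8.4]
gripper_width: 0.056
grasp_force: 41.0
```

>>> step_arm(plan=[0,0,-0.003,0,0,0,0.04,0,0,-0.01,0,0,0,0.04,0,0,-0.02,0,0,0,0.04,0,0,-0.03,0,0,0,0.04,0,0,-0.03,0,0,0,0.04,0,0,-0.03,0,0,0,0.04,0,0,-0.015,0,0,0,0.04,0,0,-0.007,0,0,0,0.04,0,0,0,0,0,0,0.04])

```text
clock: 29.28
position: [0.3944, -0.3336, 0.2132]
eef_rot: [[1.0, -0.0, 0.002], [-0.0, -1.0, -0.002], [0.002, 0.002, -1.0]]
force: [0.6, -0.3, -3.2]
gripper_width: 0.0561
grasp_force: 43.7
```

>>> step_arm(plan=[0.004,-0.01,0,0,0,0,0.04,0.008,-0.02,0,0,0,0,0.04,0.012,-0.028,0,0,0,0,0.04,0.014,-0.033,0,0,0,0,0.04,0.014,-0.034,0,0,0,0,0.04,0.014,-0.034,0,0,0,0,0.04,0.015,-0.034,0,0,0,0,0.04,0.015,-0.034,0,0,0,0,0.04,0.015,-0.034,0,0,0,0,0.04,0.014,-0.034,0,0,0,0,0.04,0.014,-0.033,0,0,0,0,0.04,0.012,-0.028,0,0,0,0,0.04])

```text
clock: 30.28
position: [0.5442, 0.0258, 0.2093]
eef_rot: [[1.0, 0.0, -0.003], [0.0, -1.0, 0.0], [-0.003, -0.0, -1.0]]
force: [0.7, -0.6, -3.0]
gripper_width: 0.0558
grasp_force: 43.7
```

>>> step_arm(plan=[0.008,-0.02,0,0,0,0,0.04,0.005,-0.01,0,0,0,0,0.04,0.001,-0.004,0,0,0,0,0.04,0,0,0,0,0,0,0.04,0,0,0,0,0,0,0.04,0,0,0,0,0,0,0.04,0,0,0,0,0,0,0.04])

```text
clock: 30.87
position: [0.5585, 0.0558, 0.2112]
eef_rot: [[1.0, -0.002, -0.0], [-0.002, -1.0, -0.0], [-0.0, 0.0, -1.0]]
force: [0.1, 0.9, -2.6]
gripper_width: 0.0559
grasp_force: 43.8
```

>>> step_arm(plan=[0,0,0.01,0,0,0,0.04,0,0,0.02,0,0,0,0.04,0,0,0.025,0,0,0,0.04,0,0,0.025,0,0,0,0.04,0,0,0.02,0,0,0,0.04,0,0,0.01,0,0,0,0.04,0,0,0.006,0,0,0,0.04,0,0,0.003,0,0,0,0.04,0,0,0,0,0,0,0.04,0,0,0,0,0,0,0.04,0,0,0,0,0,0,0.04])

```text
clock: 31.78
position: [0.5597, 0.0569, 0.0934]
eef_rot: [[1.0, -0.0, 0.002], [-0.0, -1.0, 0.0], [0.002, -0.0, -1.0]]
force: [-0.1, 0.6, -3.6]
gripper_width: 0.0561
grasp_force: 43.8
```

```bash
python3 - <<'E'
from h import *
f=grab('wrist');P=cloud(f)
s=monitor.get_state();z=s['position'][2]+.0416
reg(P,'round_w',(.525,.595,.028,.085),z-.004,z+.006)
f=grab('top');P=cloud(f);reg(P,'round_t',(.525,.6,.028,.085),z-.008,z+.006)
print(s['position'],s['force'])
E
```

```text
round_w 6764 z [0.1316 0.1338 0.1349] circ [560.4  55.9] 29.8 rect [562.1  56.5] [56.9 50.9] 89.7
round_t few
[0.55968353 0.05695006 0.09330869] [-0.6304066  -0.50629442 -3.28207425]
```

>>> step_arm(plan=[0,0.0003,0.004,0,0,0,0.04,0,0,0.003,0,0,0,0.04,0,0,0.0015,0,0,0,0.04,0,0,0.0005,0,0,0,0.04,0,0,0.0005,0,0,0,0.04,0,0,0,0,0,0,0.04,0,0,0,0,0,0,0.04])

```text
clock: 32.47
position: [0.559, 0.0566, 0.0835]
eef_rot: [[1.0, -0.0, 0.0], [-0.0, -1.0, -0.0], [0.0, 0.0, -1.0]]
force: [-3.1, -0.6, 7.8]
gripper_width: 0.056
grasp_force: 44.5
```

>>> step_arm(plan=[0,0,0.0005,0,0,0,0.04,0,0,0,0,0,0,0.04,0,0,0,0,0,0,0.04])

```text
clock: 32.72
position: [0.5591, 0.0566, 0.0834]
eef_rot: [[1.0, -0.0, 0.0], [-0.0, -1.0, 0.0], [0.0, -0.0, -1.0]]
force: [-5.4, 0.5, 12.5]
gripper_width: 0.0562
grasp_force: 44.9
```

>>> step_arm(plan=[0,0,0,0,0,0,0.06,0,0,0,0,0,0,0.07,0,0,0,0,0,0,0.085,0,0,0,0,0,0,0.085,0,0,0,0,0,0,0.085,0,0,-0.01,0,0,0,0.085,0,0,-0.03,0,0,0,0.085,0,0,-0.035,0,0,0,0.085,0,0,-0.035,0,0,0,0.085,0,0,-0.02,0,0,0,0.085,0,0,0,0,0,0,0.085,0,0,0,0,0,0,0.085])

```text
clock: 33.72
position: [0.5597, 0.0567, 0.2141]
eef_rot: [[1.0, -0.0, 0.003], [-0.0, -1.0, 0.0], [0.003, -0.0, -1.0]]
force: [-0.1, 0.2, -1.2]
gripper_width: 0.0851
grasp_force: 0.0
```

```bash
python3 - <<'E'
from h import *
f=grab('wrist');P=cloud(f)
reg(P,'round_w',(.51,.61,.01,.105),.117,.14)
print(monitor.get_state()['position'])
E
```

```text
round_w 2165 z [0.1189 0.124  0.1252] circ [558.6  57.5] 27.9 rect [558.9  57.5] [55.  54.6] 38.3
[0.55879205 0.05654596 0.21261361]
```

>>> step_arm(plan=[-0.0032,0.02,0,0,0,0,0.085,-0.0056,0.035,0,0,0,0,0.085,-0.0056,0.035,0,0,0,0,0.085,-0.0056,0.035,0,0,0,0,0.085,-0.0056,0.035,0,0,0,0,0.085,-0.0056,0.035,0,0,0,0,0.085,-0.0056,0.035,0,0,0,0,0.085,-0.0056,0.035,0,0,0,0,0.085,-0.0056,0.035,0,0,0,0,0.085,-0.0056,0.035,0,0,0,0,0.085,-0.0056,0.035,0,0,0,0,0.085,-0.005,0.03,0,0,0,0,0.085])

```text
clock: 34.77
position: [0.4932, -0.3451, 0.2105]
eef_rot: [[1.0, -0.001, -0.002], [-0.001, -1.0, 0.001], [-0.002, -0.001, -1.0]]
force: [0.3, 0.1, 0.0]
gripper_width: 0.0851
grasp_force: 0.0
```

>>> step_arm(plan=[0,0.002,0,0,0,0,0.085,0,0,0,0,0,0,0.085,0,0,0,0,0,0,0.085,0,0,0,0,0,0,0.085])

```text
clock: 35.1
position: [0.4945, -0.344, 0.2114]
eef_rot: [[1.0, 0.001, -0.001], [0.001, -1.0, 0.001], [-0.001, -0.001, -1.0]]
force: [-0.6, -0.3, -0.3]
gripper_width: 0.0849
grasp_force: 0.0
```

```bash
python3 - <<'E'
from h import *
f=grab('top');P=cloud(f);reg(P,'round_t',(.51,.61,.01,.105),.105,.14);reg(P,'mould',(.41,.54,.26,.40),.06,.08)
print(monitor.get_state()['position'])
E
```

```text
round_t 274 z [0.1093 0.1226 0.1262] circ [558.7  56.2] 28.4 rect [559.   56.5] [53.3 55.3] 90.0
mould 226 z [0.0618 0.0677 0.0708] circ [473.1 333.9] 25.9 rect [472.8 333.6] [49.7 49.3] 88.8
[ 0.4946618  -0.34397549  0.21171048]
```

>>> step_arm(plan=[0,0.001,0.015,0,0,0,0.085,0,0,0.027,0,0,0,0.085,0,0,0.03,0,0,0,0.085,0,0,0.03,0,0,0,0.085,0,0,0.025,0,0,0,0.085,0,0,0.014,0,0,0,0.085,0,0,0.005,0,0,0,0.085,0,0,0,0,0,0,0.085,0,0,0,0,0,0,0.085,0,0,0,0,0,0,0.085])

```text
clock: 35.98
position: [0.4956, -0.3466, 0.0677]
eef_rot: [[1.0, 0.0, 0.002], [0.0, -1.0, -0.001], [0.002, 0.001, -1.0]]
force: [-0.6, 0.1, 0.7]
gripper_width: 0.085
grasp_force: 0.0
```

>>> step_arm(plan=[0,0,0,0,0,0,0.03,0,0,0,0,0,0,0.03,0,0,0,0,0,0,0.03,0,0,0,0,0,0,0.03,0,0,0,0,0,0,0.03,0,0,0,0,0,0,0.03,0,0,0,0,0,0,0.03,0,0,0,0,0,0,0.03])

```text
clock: 36.65
position: [0.495, -0.3466, 0.067]
eef_rot: [[1.0, -0.0, 0.001], [-0.0, -1.0, -0.0], [0.001, 0.0, -1.0]]
force: [-0.7, 0.8, 7.6]
gripper_width: 0.0454
grasp_force: 40.6
```

>>> step_arm(plan=[0,0,-0.003,0,0,0,0.03,0,0,-0.01,0,0,0,0.03,0,0,-0.02,0,0,0,0.03,0,0,-0.03,0,0,0,0.03,0,0,-0.03,0,0,0,0.03,0,0,-0.03,0,0,0,0.03,0,0,-0.015,0,0,0,0.03,0,0,-0.007,0,0,0,0.03,0,0,0,0,0,0,0.03])

```text
clock: 37.4
position: [0.4952, -0.3469, 0.2132]
eef_rot: [[1.0, -0.0, 0.002], [-0.0, -1.0, -0.002], [0.002, 0.002, -1.0]]
force: [0.7, -0.0, -3.5]
gripper_width: 0.0458
grasp_force: 42.0
```

>>> step_arm(plan=[0.0024,-0.01,0,0,0,0,0.03,0.0048,-0.02,0,0,0,0,0.03,0.0068,-0.028,0,0,0,0,0.03,0.0077,-0.032,0,0,0,0,0.03,0.0082,-0.034,0,0,0,0,0.03,0.0082,-0.034,0,0,0,0,0.03,0.0082,-0.034,0,0,0,0,0.03,0.0082,-0.034,0,0,0,0,0.03,0.0077,-0.032,0,0,0,0,0.03,0.0063,-0.026,0,0,0,0,0.03,0.0039,-0.016,0,0,0,0,0.03,0.0016,-0.007,0,0,0,0,0.03])

```text
clock: 38.4
position: [0.5678, -0.0363, 0.2093]
eef_rot: [[1.0, 0.002, -0.003], [0.002, -1.0, 0.001], [-0.003, -0.001, -1.0]]
force: [-0.0, -0.1, -3.3]
gripper_width: 0.0461
grasp_force: 42.2
```

>>> step_arm(plan=[0,0,0,0,0,0,0.03,0,0,0,0,0,0,0.03,0,0,0,0,0,0,0.03,0,0,0,0,0,0,0.03])

```text
clock: 38.73
position: [0.5683, -0.0405, 0.2109]
eef_rot: [[1.0, -0.001, -0.001], [-0.001, -1.0, -0.0], [-0.001, 0.0, -1.0]]
force: [0.4, -0.6, -3.8]
gripper_width: 0.0456
grasp_force: 42.2
```

>>> step_arm(plan=[0,0,0.01,0,0,0,0.03,0,0,0.02,0,0,0,0.03,0,0,0.025,0,0,0,0.03,0,0,0.025,0,0,0,0.03,0,0,0.02,0,0,0,0.03,0,0,0.01,0,0,0,0.03,0,0,0.006,0,0,0,0.03,0,0,0.003,0,0,0,0.03,0,0,0,0,0,0,0.03,0,0,0,0,0,0,0.03,0,0,0,0,0,0,0.03,0,0,0,0,0,0,0.03])

```text
clock: 39.73
position: [0.5694, -0.0395, 0.0933]
eef_rot: [[1.0, -0.0, 0.002], [-0.0, -1.0, -0.0], [0.002, 0.0, -1.0]]
force: [0.2, -0.1, -3.7]
gripper_width: 0.0457
grasp_force: 42.0
```

>>> step_arm(plan=[0.0003,0,0.004,0,0,0,0.03,0,0,0.003,0,0,0,0.03,0,0,0.0015,0,0,0,0.03,0,0,0.0005,0,0,0,0.03,0,0,0.0005,0,0,0,0.03,0,0,0,0,0,0,0.03,0,0,0,0,0,0,0.03])

```text
clock: 40.32
position: [0.5689, -0.0394, 0.0831]
eef_rot: [[1.0, -0.0, -0.0], [-0.0, -1.0, 0.0], [-0.0, -0.0, -1.0]]
force: [-2.9, 0.9, 3.7]
gripper_width: 0.0454
grasp_force: 42.7
```

Contact. I release, rise, then back off and check.

>>> step_arm(plan=[0,0,0.0003,0,0,0,0.05,0,0,0,0,0,0,0.06,0,0,0,0,0,0,0.085,0,0,0,0,0,0,0.085,0,0,0,0,0,0,0.085,0,0,-0.01,0,0,0,0.085,0,0,-0.03,0,0,0,0.085,0,0,-0.035,0,0,0,0.085,0,0,-0.035,0,0,0,0.085,0,0,-0.035,0,0,0,0.085,0,0,-0.035,0,0,0,0.085,0,0,-0.03,0,0,0,0.085])

```text
clock: 41.32
position: [0.5691, -0.0394, 0.296]
eef_rot: [[1.0, -0.0, 0.002], [-0.0, -1.0, -0.0], [0.002, 0.0, -1.0]]
force: [0.6, -0.2, -0.2]
gripper_width: 0.085
grasp_force: 0.0
```

>>> step_arm(plan=[-0.02,-0.02,0,0,0,0,0.085,-0.02,-0.02,0,0,0,0,0.085,0,0,0,0,0,0,0.085,0,0,0,0,0,0,0.085,0,0,0,0,0,0,0.085,0,0,0,0,0,0,0.085])

```text
clock: 41.82
position: [0.5296, 0.0001, 0.2927]
eef_rot: [[1.0, -0.0, 0.0], [-0.0, -1.0, -0.0], [0.0, 0.0, -1.0]]
force: [-0.7, 0.5, -0.2]
gripper_width: 0.0851
grasp_force: 0.0
```

```bash
python3 - <<'E'
from h import *
f=grab('wrist');save(f,'w5.png');P=cloud(f)
reg(P,'round',(.51,.61,.01,.105),.117,.14);reg(P,'square',(.52,.62,-.09,.0),.117,.14);reg(P,'button',(.595,.635,.08,.12),.03,.04)
f=grab('top');P=cloud(f);reg(P,'cup',(.61,.7,-.3,-.21),.03,.09);reg(P,'mould',(.41,.54,.26,.40),.06,.08)
print(monitor.get_state()['position'])
E
```

```text
round 1339 z [0.1199 0.1239 0.1252] circ [558.4  57.5] 28.0 rect [558.4  57.3] [55.1 55.3] 1.7
square 1395 z [0.1208 0.124  0.1254] circ [569.3 -38.1] 31.3 rect [569.1 -38.4] [45.8 46. ] 0.2
button 450 z [0.0312 0.0337 0.0355] circ [615.1 110.7] 21.4 rect [615.2 104.6] [39.5 30.6] 0.2
cup 380 z [0.0321 0.0524 0.0599] circ [ 655.2 -255.1] 35.9 rect [ 655.7 -255. ] [69.1 68.2] 87.1
mould 230 z [0.0631 0.0677 0.0711] circ [472.8 334.2] 25.6 rect [472.8 333.5] [49.8 49.2] 45.8
[5.29501951e-01 6.65659629e-05 2.92318120e-01]
```

View pics/w5.png

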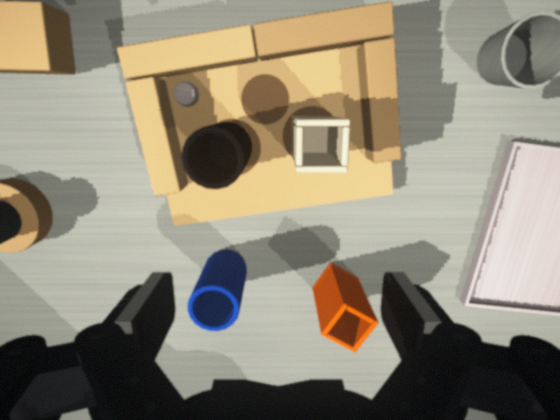

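Both crucibles stand back on their stains (round (217,155), square (321,144)), each within about 1 mm of where it started. The mould is on the block and nothing else has moved.

```bash
python3 -c "
from bench import job
print(job.finish_job())"
```

```text
the job is handed in; nothing more can be done
None
```

The job is done and handed in at about 42 s: the mould stands upright within about 1 mm of the block's centre, both crucibles are back upright within about 1 mm of their starting spots, and nothing else on the bench was touched.

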